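# Raise the carry handle and bring the valve carrier to the press block

## Robot

A 6-joint arm with a two-finger parallel gripper is mounted at the origin on the work surface. World frame = base frame: x ahead of the robot, y to its left, z up, the work surface at z = 0. Lengths are in m, angles in rad, forces in N, time in s.
With the tool pointing down it reaches from about 0.375 to 0.9 m from the base axis. Payload 3.1 kg.
Tool frame: the origin (TCP) lies on the centre line of the jaws, within the pads' length; the fingertips stand 19 mm ahead of it and the grasp point (between the pads) is the TCP; z points along the fingers, y is the line along which they close (so a half turn about z gives the same grasp; the last joint's range is limited). The gripper opens to 85 mm and grips with 20 to 120 N. Pads are 22 mm wide; open, the fingers measure 114 mm over their backs; the gripper's body (76 mm by 85 mm) begins 54 mm behind the grasp point. The pads swing forward as they close: fully open they stand 13 mm farther back than shut.
Start: joints at [1.01, 0.527, 1.433, -0, 1.181, -0.178], TCP at [0.233, 0.58, 0.25] pointing down, gripper open.
Joint ranges: [-3.08, 3.08], [-0.75, 2.2], [0.22, 2.44], [-1.43, 4.57], [0, 2.65], [-2.85, 2.85]. Speed limits (rad/s): [2.79, 2.79, 3.14, 3.14, 3.14, 3.14].

## Interface

Orientations are given as a unit quaternion [x, y, z, w].
In Python, from station import manip, cams, sign_off gives the robot as it stands.
- The arm moves only by the tool carry_out, never from a script. Its argument "targets" is a list that holds one entry, the list of rows, each a list of 7 numbers: the shift along the tool's x, y, z in cm, then the turn, a rotation vector about the tool's x, y, z in degrees, then the finger opening in cm, from 0 to 8.54. A call has 1 to 12 rows; each row is the pose to reach, as a shift and turn from the pose commanded when the call began, along the tool's axes at that moment; what a row does not reach only later rows make up. A row lasts 1/12 s, in which the tool goes at most 41.7 mm and 7.16 degrees, less where a joint would pass 70% of its speed; a pose out of reach is approached as far as the arm can. A call with a gripper value outside its range is refused whole. The fingers move at their own pace and stop on an object; "force" is the grip in N (left out, the last holds). Time passes only in rows, so rows that repeat a pose let the fingers close. It gives the time, the measured TCP pose, the force, the opening and the grip force at its end, in the units of the state.
- manip.sense(): the state, without advancing time (a new reading comes with each control period).
- cams.snapshot(name): name is "scene" or "top" or "wrist"; returns the picture (480x640x3 uint8, red, green, blue); there is no depth.
- cams.camera_info(name): a dict with "K" (3x3 intrinsics, pixels), "T" (4x4, takes a point from camera to world coordinates). Camera axes: x right, y down, z forward; pixel columns grow to the right and rows downward; lengths in m; the calibration is good to about 2 mm. A picture is of the moment at which its call begins: read the wrist's pose just before it. camera_info takes no time and is no camera call; for the wrist camera it gives the pose at the moment of the call.
- sign_off(): hands the job in; it is judged then, once.
The state is a dict: "t": time; "q": joint angles; "qd": joint speeds; "tau": joint torques, N m; "tcp_pos": TCP position; "tool_rot": TCP orientation; "force": force on the tool from outside, world axes, zero at the start; "ft_torque": the same for the moment, N m; "finger_gap": opening from 0.0 (shut) to 1.0 (fully open); "gripper_force": force on a finger pad.
Only numpy, scipy, OpenCV 4.12 (cv2) and the standard library are available. Lean on these libraries where they do the work, as an engineer would, in place of code of your own. Each camera call takes 0.05 s, during which the arm holds its last target. There are 200 camera calls.

## Task

Draw the open metal carrier that holds two brass valves out from under the low bench shelf, where its pull lug sticks out, until it stands on the bench with its folded handle clear of the shelf, and let go of it. Then swing its hinged carry handle up until it snaps fully home upright while the carrier stays on the bench, lift the carrier by that handle, and set it down gently, not dropped, lengthwise between the two guide rails of the dark steel block, flat and fully on the block with the handle still upright. Keep both valves in the carrier, never tip it far over, and leave the other things on the bench where they are.

Things in the scene. Friction and masses are not known exactly. Their poses are not given: they have to be found in the camera images.
- carrier: Loose open aluminium tray, 150 (x) x 110 (y) x 55 mm high, walls 3 mm, one divider along x; 0.8 kg loaded. Origin: centre of its underside. Pull lug at its -x end. Handle hinged on a y axis 55 mm above the origin, mid-length on the two long sides, folded towards +x at the start, when the +x half stands under the shelf and the lug end is in the open.
- lug (a point): Point on the carrier's pull lug, 94 mm from the origin along carrier -x, 40 mm above its underside. The lug is an upright steel fin 14 mm thick (carrier y), from 74 to 114 mm along -x and from 12 to 52 mm high.
- handle (a joint): Angle of the carry handle (rad): 0 folded (arms 0.17 above level, towards carrier +x), growing as it swings up to its end stop at 1.40 (upright). An over-centre spring pulls it back down below about 1.15 and snaps it home above that; it takes 2 to 3 N at the bar.
- handle_grip (a point): Middle of the handle's black round grip bar, 14 mm thick, 120 mm long, parallel to carrier y, 125 mm from the hinge axis. Folded: 123 mm towards carrier +x from the origin, 76 mm high, 48 mm beyond the end wall. Upright: 180 mm above the underside, over the middle. Thin steel arms join it to the hinge at carrier y = +-66 mm.
- riser: Fixed low dark steel shelf: board 240 deep (x) x 360 mm wide (y), underside at 130 mm, top at 145 mm, on 12 mm end panels at y = +-174 mm; blue bins on top (up to 205 mm high, x -5 to 115 mm) and one below beside the carrier. Origin on the bench under the board's centre; the open front edge is at x = -120 mm, -x is the way out.
- block: Fixed dark steel press block, 250 mm long (x), 175 mm wide (y), flat top 45 mm above the bench. Origin: centre of its underside. Two steel guide rails 200 mm long and 12 mm high run along x on its top; the clear lane between them is 135 mm wide, centred on y = 0.
- valve1: Brass valve body, 82 mm long, 26 mm wide, 26 mm high with a low copper wire loop on top (36 mm in all), lying lengthwise in the carrier's lane at carrier y = +27 mm. Origin: middle of its underside.
- valve2: Brass valve body, 82 mm long, 26 mm wide, 26 mm high with a low copper wire loop on top (36 mm in all), lying lengthwise in the carrier's lane at carrier y = -27 mm. Origin: middle of its underside.
- screwdriver: Bystander: screwdriver with an orange handle, 190 mm long, lying on the bench, origin near its middle; leave alone.
- tin: Bystander: red divided tin of rivets, 70 x 110 x 35 mm, origin under its centre; leave alone.
- spare1: Bystander: a brass valve body like those in the carrier, lying on the bench; leave alone.
- spare2: Bystander: another such brass valve body on the bench; leave alone.
- punch: Bystander: upright steel riveting punch, 48 mm foot, 65 mm high; leave alone.
There are look-alikes about, which are no part of the job. Leave any blue look-alike of the valve1 alone.

How it is judged:
On the way, in this order (a step that is already met when the one before it is completed fails the run):
1. carrier drawn out: standing on the bench at rest, its folded handle bar clear of the shelf's front edge, and let go (x of handle_grip in the frame of riser below -0.13 m and height (world z) of carrier below 0.006 m and angle between carrier's own z axis and vertical below 0.05 rad and linear speed of carrier below 0.03 m/s and value of joint handle below 0.4 rad and contact force between the fingers and carrier below 0.1 N), for 0.2 s.
2. handle swung up and snapped home (joint over 1.3) while the carrier stands on the bench (value of joint handle above 1.3 rad and height (world z) of carrier below 0.008 m and angle between carrier's own z axis and vertical below 0.08 rad), for 0.2 s.
3. carrier lifted by its handle, clear of the bench (over 30 mm), roughly level, with the handle home (height (world z) of carrier above 0.03 m and value of joint handle above 1.2 rad and distance between the grasp point and handle_grip below 0.06 m and angle between carrier's own z axis and vertical below 0.5 rad and contact force between the fingers and carrier above 1 N), for 0.2 s.
At the end, for the whole second after the job is handed in: The carrier stands at rest, let go, flat (within 0.05 rad) on the block between the rails: origin within 50 mm of the block's centre along its length and 20 mm across, length along the rails within 0.2 rad (either way round), handle still upright (over 1.3 rad), both valves inside it (x of carrier in the frame of block between -0.05 and 0.05 m and y of carrier in the frame of block between -0.02 and 0.02 m and z of carrier in the frame of block between 0.04 and 0.049 m and angle between the x axis of carrier and the x axis of block, either way round below 0.2 rad and angle between carrier's own z axis and vertical below 0.05 rad and z of valve1 in the frame of carrier between -0.01 and 0.04 m and x of valve1 in the frame of carrier between -0.08 and 0.08 m and y of valve1 in the frame of carrier between -0.06 and 0.06 m and z of valve2 in the frame of carrier between -0.01 and 0.04 m and x of valve2 in the frame of carrier between -0.08 and 0.08 m and y of valve2 in the frame of carrier between -0.06 and 0.06 m and contact force between the fingers and carrier below 0.1 N and value of joint handle above 1.3 rad and linear speed of carrier below 0.02 m/s); the robot touches nothing.
It fails at once if the carrier is tipped more than 0.7 rad (angle between carrier's own z axis and vertical above 0.7 rad).
It fails at once if the carrier is dropped: it falls through the air, held by nothing, faster than 0.5 m/s (linear speed of carrier above 0.5 m/s and contact force between anything else and carrier below 0.1 N).
It fails at once if a bystander (screwdriver, tin, spare valve or punch) is moved more than 30 mm (distance of any of screwdriver, tin, spare1, spare2, punch from where it was at the start of the episode above 0.03 m).
It also fails if it takes over 61 s, if anything falls off the work surface, if the arm or the gripper's body presses on something with over 40 N, if the wrist force passes 120 N, or if a joint passes its speed limit or range.

## Working session

There is one attempt and no reset: what is moved stays moved. The work goes in short steps, Python scripts to look and compute and a tool call to move; the robot and the scene stay as the last step left them, time stands still between calls to the robot, and variables do not carry over. Pictures are saved under pics/ and viewed, at most 11 in all, crops included, and the job is handed in when it is done.

Besides the shell and the picture viewer there is one more tool, called after "Emit:" by a JSON object that holds its "fn" and its "kwargs". carry_out: Moves the arm, as the interface text tells. Its arguments: {"type":"object","properties":{"targets":{"type":"array"},"force":{"type":"number"}},"required":["targets"]}

```bash
mkdir -p pics; python3 - <<'E'
from station import manip, cams
import cv2, numpy as np
for n in ("scene","top"):
    im=cams.snapshot(n); cv2.imwrite(f"pics/{n}0.png",im[:,:,::-1])
    c=cams.camera_info(n); print(n,np.round(c["K"],1).tolist(),np.round(c["T"],3).tolist())
print(manip.sense())
E
```

```text
scene [[468.2, 0.0, 319.6], [0.0, 468.2, 237.6], [0.0, 0.0, 1.0]] [[-0.478, 0.539, -0.694, 1.181], [0.878, 0.28, -0.387, 0.42], [-0.014, -0.794, -0.607, 0.674], [0.0, 0.0, 0.0, 1.0]]
top [[552.0, 0.0, 319.6], [0.0, 552.0, 243.1], [0.0, 0.0, 1.0]] [[-0.02, -0.988, 0.156, 0.309], [-1.0, 0.019, -0.01, 0.023], [0.007, -0.156, -0.988, 1.22], [0.0, 0.0, 0.0, 1.0]]
{'t': 0.1, 'q': array([ 1.00951380e+00,  5.28352198e-01,  1.43376930e+00,  1.49296709e-05,
        1.18139897e+00, -1.78500073e-01]), 'qd': array([ 7.42337063e-04,  2.77359972e-05, -2.45441248e-03,  1.69491425e-03,
        1.53660958e-03, -2.45225154e-04]), 'tau': array([ 1.05491217e-04, -4.43304741e+01, -1.78587198e+01, -2.04760181e-04,
        3.85168445e-03,  2.01220638e-05]), 'tcp_pos': array([0.23308285, 0.57926265, 0.24944589]), 'tool_rot': array([ 1.90227602e-01,  9.81739543e-01, -8.96219439e-04, -3.54902462e-04]), 'force': array([-0.42037831,  0.91757689,  0.45427714]), 'ft_torque': array([ 0.01638319,  0.00687431, -0.04069331]), 'gripper_force': 0.0, 'finger_gap': 1.0023178869535718}
```

View pics/scene0.png

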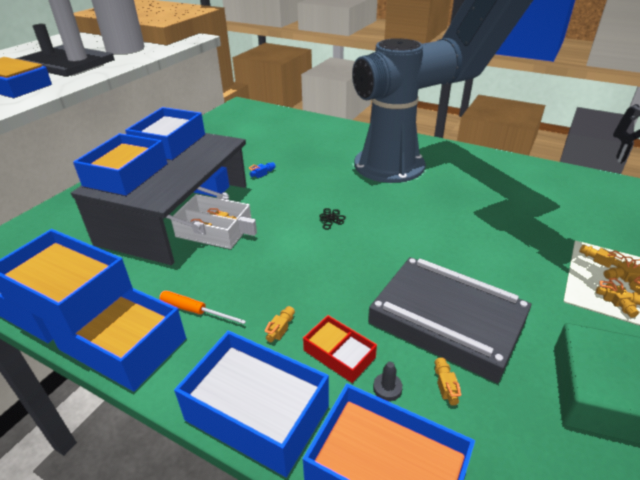

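View pics/top0.png

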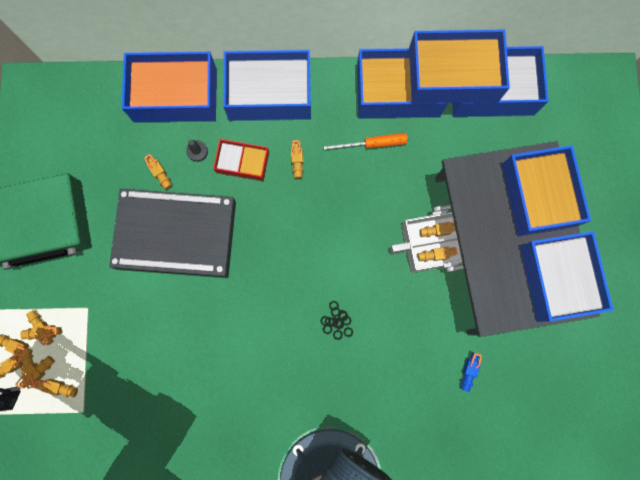

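The silver tray under the shelf, at top (435,240) and scene (212,218), is the only carrier. Its lug is at top (400,247) and scene (247,228). Look-alikes are the loose valves at top (158,172) and (297,158), the pile at (30,365), the blue valve at (470,372) and the bins. Next I check the choice in a close crop.

```bash
cat > h.py <<'E'
import numpy as np, cv2
from station import manip, cams
from scipy.spatial.transform import Rotation as R
def ray(n,uv,info=None):
    c=info or cams.camera_info(n); K,T=np.array(c["K"]),np.array(c["T"])
    d=T[:3,:3]@np.linalg.solve(K,[*uv,1.]); return T[:3,3],d/np.linalg.norm(d)
def plane(n,uv,z,info=None):
    o,d=ray(n,uv,info); return o+d*(z-o[2])/d[2]
def tri(r1,r2):
    (a,d),(b,e)=r1,r2
    s=np.linalg.lstsq(np.c_[d,-e],b-a,rcond=None)[0]
    p,q=a+s[0]*d,b+s[1]*e; return (p+q)/2,np.linalg.norm(p-q)
def proj(n,p,info=None):
    c=info or cams.camera_info(n); K,T=np.array(c["K"]),np.array(c["T"])
    x=K@(T[:3,:3].T@(np.array(p)-T[:3,3])); return x[:2]/x[2]
E
python3 - <<'E'
import cv2,numpy as np
t=cv2.imread("pics/top0.png");s=cv2.imread("pics/scene0.png")
a=cv2.resize(t[195:295,380:480],None,fx=4,fy=4,interpolation=cv2.INTER_CUBIC)
b=cv2.resize(s[175:275,165:265],None,fx=4,fy=4,interpolation=cv2.INTER_CUBIC)
cv2.imwrite("pics/crop1.png",np.hstack([a,b]))
E
```

```text
(no output)
```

View pics/crop1.png

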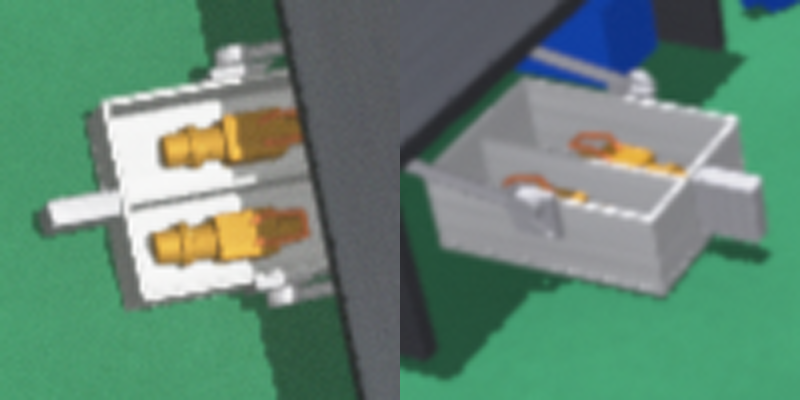

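Left in the crop (top view): the lug tip is at (50,211), with tray rim corners at (103,103) and (140,302). Right (scene): the lug tip is at (762,183), with rim corners at (655,218) and (737,120). Both brass valves are in this tray, so it is the carrier.

```bash
python3 - <<'E'
from h import *
np.set_printoptions(precision=4,suppress=True)
t=lambda u,v:ray("top",(380+u/4,195+v/4)); s=lambda u,v:ray("scene",(165+(u-400)/4,175+v/4))
for n,a,b in [("rimFar+x",t(103,103),s(655,218)),("rim-x",t(140,302),s(737,120)),("lugtip",t(50,210),s(763,183))]: print(n,*tri(a,b))
P={}
for n,a,b in [("A",(115,265),(524,303)),("B",(220,269),(413,262)),("C",(125,194),(499,357)),("D",(227,201),(387,307))]:
    P[n],e=tri(ray("top",a),ray("scene",b)); print(n,P[n],e)
print("block c",sum(P.values())/4, "dirs",[np.degrees(np.arctan2(*(P[i]-P[j])[1::-1])) for i,j in("AB","CD")], [np.linalg.norm(P[i]-P[j]) for i,j in("AB","CD","AC","BD")])
p,q=plane("top",(380+70,195),.145),plane("top",(470,295),.145); print("shelf edge",p,q,np.degrees(np.arctan2(*(q-p)[1::-1])))
for n,z,h in[("x0",(405.75,220.75),.055),("x1",(415,270.5),.055),("lt",(392.5,247.5),.052),("lr",(410.5,245.75),.052)]: print(n,plane("top",z,h))
for n,uv,h in[("screwL",(325,148),.003),("screwR",(407,139),.02),("spare",(297,158),.02),("tin",(242,160),.035),("punch",(195,148),.06),("spareb",(158,172),.02)]: print(n,plane("top",uv,h))
E
```

```text
rimFar+x [ 0.5378 -0.1749  0.0512] 0.004261496994578796
rim-x [ 0.431  -0.1921  0.0489] 7.014564158436252e-06
lugtip [ 0.4797 -0.1432  0.0492] 0.006574933941343752
A [0.4561 0.4509 0.0391] 0.0011662626172494303
B [0.4424 0.2268 0.0411] 0.004125332204458832
C [0.6107 0.4346 0.0445] 0.004092288456624544
D [0.5892 0.2202 0.0396] 0.019579114342833957
block c [0.5246 0.3331 0.0411] dirs [np.float64(86.49139629768499), np.float64(84.25805780454516)] [np.float64(0.22454048221905168), np.float64(0.2155265573836516), np.float64(0.1555452986923011), np.float64(0.146933756001976)]
shelf edge [ 0.5714 -0.2518  0.145 ] [ 0.371  -0.2794  0.145 ] -172.1542017377558
x0 [ 0.5383 -0.1761  0.055 ]
x1 [ 0.4304 -0.191   0.055 ]
lt [ 0.481  -0.1456  0.052 ]
lr [ 0.4841 -0.1844  0.052 ]
screwL [ 0.722 -0.007  0.003]
screwR [ 0.7342 -0.1933  0.02  ]
spare [0.6938 0.0571 0.02  ]
tin [0.6866 0.179  0.035 ]
punch [0.7076 0.2782 0.06  ]
spareb [0.6668 0.369  0.02  ]
```

```bash
cat >> h.py <<'E'
def rot(yaw,tilt=0,axis=(1,0,0)):
    "tool z down, tool y at world yaw (deg); then tilted about a world axis by tilt (deg)"
    y=np.array([np.cos(np.radians(yaw)),np.sin(np.radians(yaw)),0]); z=np.array([0,0,-1.])
    M=np.c_[np.cross(y,z),y,z]; a=np.array(axis,float); a/=np.linalg.norm(a)
    return R.from_rotvec(np.radians(tilt)*a)*R.from_matrix(M)
def go(p,r=None):
    s=manip.sense(); q=R.from_quat(s["tool_rot"]); r=q if r is None else r
    print("shift cm",np.round(q.inv().apply(np.array(p)-s["tcp_pos"])*100,2),"turn",np.round((q.inv()*r).as_rotvec(degrees=True),1),
      "| tcp",np.round(s["tcp_pos"],4),"F",np.round(s["force"],1),"q",np.round(s["q"],2),"t",round(s["t"],2))
E
python3 -c "
from h import *
go([.482,-.165,.17],rot(7.9)); go([.482,-.165,.17],rot(187.9))"
```

```text
shift cm [-50.89 -59.73   8.04] turn [-0.1  0.  60.2] | tcp [0.2331 0.5793 0.2494] F [-0.4  0.9  0.5] q [ 1.01  0.53  1.43  0.    1.18 -0.18] t 0.1
shift cm [-50.89 -59.73   8.04] turn [-0.000e+00 -1.000e-01 -1.198e+02] | tcp [0.2331 0.5793 0.2494] F [-0.4  0.9  0.5] q [ 1.01  0.53  1.43  0.    1.18 -0.18] t 0.1
```

Emit:
{"fn": "carry_out", "kwargs": {"targets": [[[-50.9,-59.7,5,0,0,60.2,5],[-50.9,-59.7,5,0,0,60.2,5],[-50.9,-59.7,5,0,0,60.2,5],[-50.9,-59.7,5,0,0,60.2,5],[-50.9,-59.7,5,0,0,60.2,5],[-50.9,-59.7,5,0,0,60.2,5],[-50.9,-59.7,5,0,0,60.2,5],[-50.9,-59.7,5,0,0,60.2,5],[-50.9,-59.7,5,0,0,60.2,5],[-50.9,-59.7,5,0,0,60.2,5],[-50.9,-59.7,5,0,0,60.2,5],[-50.9,-59.7,5,0,0,60.2,5]]], "force": 40}}

```text
t: 1.1
tcp_pos: [0.3919, 0.1047, 0.2184]
tool_rot: [0.657, 0.754, 0.0, -0.0]
force: [1.5, 0.8, -0.4]
finger_gap: 0.585
gripper_force: 0.0
```

```bash
python3 -c "
from h import *
go([.482,-.165,.17],rot(7.9))"
```

```text
shift cm [-27.95   5.23   4.83] turn [-0. -0. -0.] | tcp [0.3919 0.1047 0.2184] F [ 1.5  0.8 -0.4] q [-0.02  0.29  1.99  0.    0.86 -0.15] t 1.1
```

Emit:
{"fn": "carry_out", "kwargs": {"targets": [[[-28,5.2,4.8,0,0,0,5],[-28,5.2,4.8,0,0,0,5],[-28,5.2,4.8,0,0,0,5],[-28,5.2,4.8,0,0,0,5],[-28,5.2,4.8,0,0,0,5],[-28,5.2,4.8,0,0,0,5],[-28,5.2,4.8,0,0,0,5],[-28,5.2,4.8,0,0,0,5],[-28,5.2,4.8,0,0,0,5],[-28,5.2,4.8,0,0,0,5]]]}}

```text
t: 1.93
tcp_pos: [0.4808, -0.1632, 0.17]
tool_rot: [0.657, 0.754, -0.0, -0.001]
force: [-0.5, 0.2, -0.4]
finger_gap: 0.584
gripper_force: 0.0
```

```bash
python3 -c "
from h import *
go([.482,-.165,.038],rot(7.9))
i=cams.camera_info('wrist'); cv2.imwrite('pics/w1.png',cams.snapshot('wrist')[:,:,::-1])
T=np.round(i['T'],4);print(T.tolist(),np.round(i['K'],1).tolist())
for p in [(.481,-.1456,.052),(.4841,-.1844,.052)]: print(proj('wrist',p,i))"
```

```text
shift cm [-0.22  0.12 13.19] turn [-0.1 -0.1 -0.1] | tcp [ 0.4808 -0.1632  0.17  ] F [-0.5  0.2 -0.4] q [-0.55  0.49  1.8   0.    0.85 -0.68] t 1.93
[[0.9905, 0.1333, 0.0325, 0.4717], [0.1372, -0.9572, -0.255, -0.0988], [-0.0029, 0.2571, -0.9664, 0.2939], [0.0, 0.0, 0.0, 1.0]] [[365.4, 0.0, 318.0], [0.0, 365.4, 237.4], [0.0, 0.0, 1.0]]
[323.2392106  213.39745626]
[319.82287548 267.92693876]
```

View pics/w1.png

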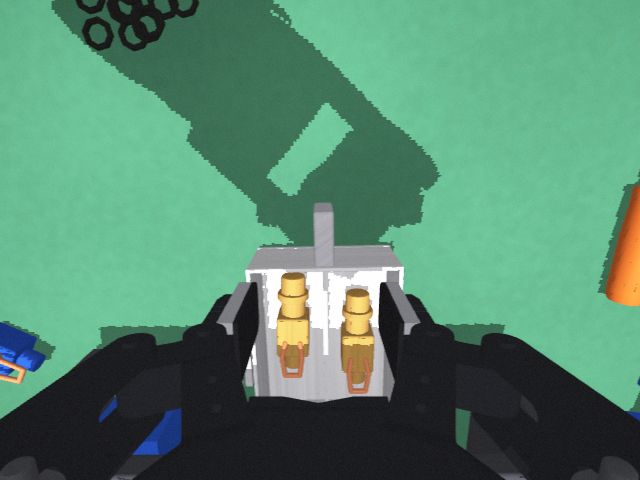

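The wrist view shows the lug fin from (323,205) to (324,265), centred between the fingers. The near rim runs from (249,270) to (402,267).

```bash
python3 -c "
from h import *
for uv,z in [((323,205),.052),((324.5,262),.052),((248,270),.055),((403,267),.055)]: print(plane('wrist',uv,z), tri(ray('wrist',uv),ray('top',{323:(392.5,247.5),248:(415,270.5),403:(405.75,220.75)}.get(uv[0],(0,0)))))
"
```

```text
[ 0.47992632 -0.13930383  0.052     ] (array([ 0.48076777, -0.14301085,  0.04856604]), np.float64(0.006315799896377652))
[ 0.48667054 -0.17898636  0.052     ] (array([0.43033937, 0.14284462, 1.02544178]), np.float64(0.0111953337521524))
[ 0.43473803 -0.19117291  0.055     ] (array([ 0.43232605, -0.1940292 ,  0.044607  ]), np.float64(0.0028136365279236414))
[ 0.54077029 -0.17402665  0.055     ] (array([ 0.54023907, -0.17578671,  0.05202938]), np.float64(0.0032170118827858224))
```

Emit:
{"fn": "carry_out", "kwargs": {"targets": [[[0.3,0.2,4,0,0,0,5],[0.3,0.2,7,0,0,0,5],[0.3,0.2,10,0,0,0,5],[0.3,0.2,12,0,0,0,5],[0.3,0.2,13.1,0,0,0,5],[0.3,0.2,13.1,0,0,0,5],[0.3,0.2,13.1,0,0,0,1],[0.3,0.2,13.1,0,0,0,1],[0.3,0.2,13.1,0,0,0,1],[0.3,0.2,13.1,0,0,0,1],[0.3,0.2,13.1,0,0,0,1],[0.3,0.2,13.1,0,0,0,1]]], "force": 40}}

```text
t: 2.98
tcp_pos: [0.4844, -0.1608, 0.0411]
tool_rot: [0.657, 0.754, 0.0, 0.002]
force: [1.3, 2.2, 7.7]
finger_gap: 0.159
gripper_force: 39.8
```

Emit:
{"fn": "carry_out", "kwargs": {"targets": [[[1,0,-0.1,0,0,0,1],[3,0,-0.1,0,0,0,1],[5,0,-0.1,0,0,0,1],[7,0,-0.1,0,0,0,1],[9,0,-0.1,0,0,0,1],[11,0,-0.1,0,0,0,1],[13,0,-0.1,0,0,0,1],[15,0,-0.1,0,0,0,1],[17,0,-0.1,0,0,0,1],[19,0,-0.1,0,0,0,1],[21,0,-0.1,0,0,0,1],[22,0,-0.1,0,0,0,1]]]}}

```text
t: 3.98
tcp_pos: [0.4528, 0.059, 0.0411]
tool_rot: [0.656, 0.755, 0.0, 0.001]
force: [0.7, -5.5, 2.4]
finger_gap: 0.16
gripper_force: 40.2
```

Emit:
{"fn": "carry_out", "kwargs": {"targets": [[[1.5,0,0,0,0,0,1],[3,0,0,0,0,0,1],[3,0,0,0,0,0,1],[3,0,0.1,0,0,0,1],[3,0,0.1,0,0,0,5],[3,0,0.1,0,0,0,5],[3,0,0.1,0,0,0,5],[3,0,0.1,0,0,0,5],[3,0,-3,0,0,0,5],[3,0,-7,0,0,0,5],[3,0,-11,0,0,0,5],[3,0,-15,0,0,0,5]]]}}

```text
t: 4.98
tcp_pos: [0.4482, 0.0869, 0.1915]
tool_rot: [0.657, 0.754, -0.001, -0.001]
force: [1.1, 0.0, 0.4]
finger_gap: 0.589
gripper_force: 0.0
```

Emit:
{"fn": "carry_out", "kwargs": {"targets": [[[3,0,-4,0,0,0,5],[7,0,-8,0,0,0,5],[10,0,-10,0,0,0,5],[12,0,-10,0,0,0,5],[12,0,-10,0,0,0,5],[12,0,-10,0,0,0,5]]]}}

```text
t: 5.48
tcp_pos: [0.4322, 0.2071, 0.291]
tool_rot: [0.656, 0.755, 0.0, 0.0]
force: [-1.3, -0.5, -0.1]
finger_gap: 0.584
gripper_force: 0.0
```

```bash
python3 -c "
from h import *
go([.482,-.165,.038],rot(7.9))
cv2.imwrite('pics/s2.png',cams.snapshot('scene')[:,:,::-1]);cv2.imwrite('pics/t2.png',cams.snapshot('top')[:,:,::-1])
a,b=cv2.imread('pics/t2.png'),cv2.imread('pics/s2.png')
print(proj('top',(.455,0,.05)),proj('scene',(.455,0,.05)))
f=lambda im,c:cv2.resize(im[int(c[1])-75:int(c[1])+75,int(c[0])-67:int(c[0])+66],(399,450),interpolation=cv2.INTER_CUBIC)
cv2.imwrite('pics/c2.png',np.hstack([f(a,proj('top',(.455,0,.05))),f(b,proj('scene',(.455,0,.05)))]))
"
```

```text
shift cm [-37.54  -0.31  25.3 ] turn [0.1 0.  0.1] | tcp [0.4322 0.2071 0.291 ] F [-1.3 -0.5 -0.1] q [ 0.21  0.28  1.74 -0.    1.13  0.07] t 5.48
[324.77774402 260.97087651] [313.51294351 231.68143174]
```

View pics/c2.png

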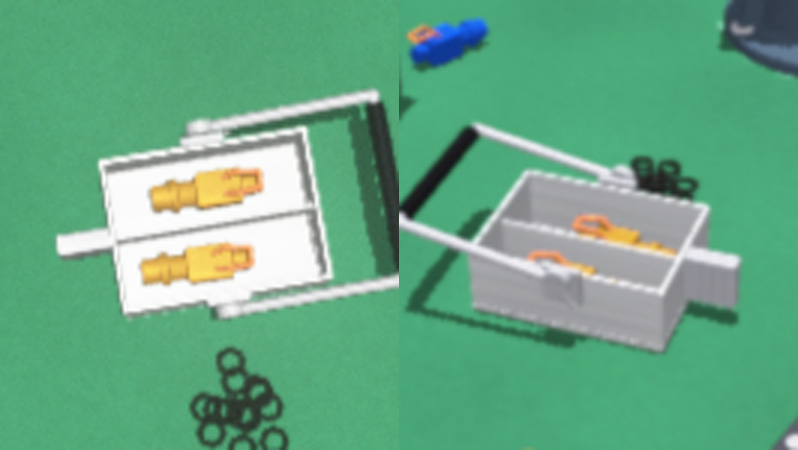

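The carrier is out and standing with its handle folded. In the top crop the rim corners are (100,162), (303,130), (330,277) and (126,313); in the scene crop they are (663,291), (471,248), (530,172) and (708,208). The black bar sits at the right, at top crop x≈380.

```bash
python3 - <<'E'
from h import *
np.set_printoptions(precision=4,suppress=True)
t=lambda u,v:(257+u/3,185+v/3); s=lambda u,v:(246+(u-399)/3,156+v/3)
C=[]
for a,b in [((100,162),(663,291)),((303,130),(471,248)),((330,277),(530,172)),((126,313),(708,208))]:
    p,e=tri(ray("top",t(*a)),ray("scene",s(*b))); C.append(plane("top",t(*a),.055)); print(p,e,C[-1])
C=np.array(C); c=C.mean(0); d=(C[1]+C[2]-C[0]-C[3]); yaw=np.degrees(np.arctan2(d[1],d[0])); d/=np.linalg.norm(d)
print("c",c,"yaw+x",yaw,"len",np.linalg.norm(C[1]-C[0]),np.linalg.norm(C[1]-C[2]))
g=c[:2]+.123*d[:2]; print("bar pred",g)
P={}
for n,f in(("top","t2"),("scene","s2")):
    im=cv2.imread(f"pics/{f}.png"); pr=proj(n,(*g,.076)); m=np.zeros(im.shape[:2],np.uint8)
    m[cv2.inRange(im,(0,0,0),(60,60,60))>0]=1
    k,l,st,ce=cv2.connectedComponentsWithStats(m)
    i=min(range(1,k),key=lambda i:np.linalg.norm(ce[i]-pr)+(1e3 if st[i,4]<60 else 0)); print(n,pr,ce[i],st[i]); P[n]=ce[i]
    y,x=np.where(l==i); print(cv2.minAreaRect(np.c_[x,y].astype(np.float32)))
print("bar",tri(ray("top",P["top"]),ray("scene",P["scene"])))
E
```

```text
[0.503  0.0743 0.0516] 0.0030650542393919817 [0.5031 0.0727 0.055 ]
[ 0.5236 -0.072   0.0517] 0.002261621206443484 [ 0.5236 -0.0727  0.055 ]
[ 0.4174 -0.0875  0.0493] 0.00360260482467524 [ 0.4178 -0.0886  0.055 ]
[0.3951 0.0573 0.0482] 0.0030274665866809164 [0.3952 0.0557 0.055 ]
c [ 0.4599 -0.0082  0.055 ] yaw+x -81.54323457518491 len 0.1469200074204006 0.10698658304229876
bar pred [ 0.478  -0.1299]
top [386.6364 247.3738] [386.4365 246.8056] [380 220  14  54 252]
((386.1914367675781, 246.3691864013672), (54.121028900146484, 5.337746620178223), 79.28687286376953)
scene [258.4168 212.1238] [258.8443 213.0599] [246 199  26  29 167]
((259.0328063964844, 212.86062622070312), (4.737365245819092, 35.33818054199219), 39.80556869506836)
bar (array([ 0.4791, -0.1291,  0.0744]), np.float64(0.0014944327125816642))
```

```bash
cat >> h.py <<'E'
def bar(c,yaw,phi,tilt):
    "bar point and tool pose axes; c carrier underside centre, phi arm angle deg above level"
    d=np.array([np.cos(np.radians(yaw)),np.sin(np.radians(yaw)),0]); y=np.array([-d[1],d[0],0]); f=np.radians(phi)
    return np.array(c)+[0,0,.055]+.125*(np.cos(f)*d+np.sin(f)*np.array([0,0,1])), rot(yaw,tilt,y)
E
python3 - <<'E'
from h import *
B,r=bar((.4605,-.0078,-.001),-81.5,9.74,30); print(B)
z=r.as_matrix()[:,2]; print(z); go(B-.1*z,r)
E
```

```text
[ 0.47870985 -0.12964497  0.07514719]
[-0.07390471  0.49450793 -0.8660254 ]
shift cm [-38.81   0.14  12.81] turn [23.5 23.5 87.1] | tcp [0.4319 0.2053 0.2896] F [ 0.4 -0.1 -1. ] q [ 0.21  0.28  1.74 -0.    1.13  0.07] t 5.58
```

Emit:
{"fn": "carry_out", "kwargs": {"targets": [[[-3,0,3,23.5,23.5,87.1,4],[-7,0,3,23.5,23.5,87.1,4],[-11,0,3,23.5,23.5,87.1,4],[-15,0,3,23.5,23.5,87.1,4],[-19,0,3,23.5,23.5,87.1,4],[-23,0,3,23.5,23.5,87.1,4],[-27,0,3,23.5,23.5,87.1,4],[-31,0.1,4,23.5,23.5,87.1,4],[-35,0.1,6,23.5,23.5,87.1,4],[-38.8,0.1,8,23.5,23.5,87.1,4],[-38.8,0.1,8,23.5,23.5,87.1,4],[-38.8,0.1,8,23.5,23.5,87.1,4]]]}}

```text
t: 6.58
tcp_pos: [0.4853, -0.1823, 0.2072]
tool_rot: [0.961, 0.127, -0.018, -0.245]
force: [0.9, 0.3, 0.0]
finger_gap: 0.467
gripper_force: 0.0
```

Emit:
{"fn": "carry_out", "kwargs": {"targets": [[[0,0,0,0,0,0,4],[0,0,0,0,0,0,4]]]}}

```text
t: 6.75
tcp_pos: [0.4853, -0.1794, 0.2091]
tool_rot: [0.961, 0.133, -0.017, -0.243]
force: [-0.0, 0.6, 1.1]
finger_gap: 0.467
gripper_force: 0.0
```

```bash
python3 - <<'E'
from h import *
B,r=bar((.4605,-.0078,-.001),-81.5,9.74,30)
z=r.as_matrix()[:,2]; go(B-.1*z,r); go(B,r)
E
```

```text
shift cm [-0.06  2.24  4.18] turn [1.7 1.7 6.8] | tcp [ 0.4853 -0.1794  0.2091] F [-0.   0.6  1.1] q [-0.73  0.58  1.57  0.29  1.4   0.46] t 6.75
shift cm [ 0.26  1.96 14.17] turn [1.7 1.7 6.8] | tcp [ 0.4853 -0.1794  0.2091] F [-0.   0.6  1.1] q [-0.73  0.58  1.57  0.29  1.4   0.46] t 6.75
```

Emit:
{"fn": "carry_out", "kwargs": {"targets": [[[0,2.2,3,1.7,1.7,6.8,4],[0,2.2,5,1.7,1.7,6.8,4],[0.1,2.2,7,1.7,1.7,6.8,4],[0.2,2,9,1.7,1.7,6.8,4],[0.2,2,11,1.7,1.7,6.8,4],[0.3,2,13,1.7,1.7,6.8,4],[0.3,2,14,1.7,1.7,6.8,4],[0.3,2,14.2,1.7,1.7,6.8,4],[0.3,2,14.2,1.7,1.7,6.8,4]]], "force": 25}}

```text
t: 7.5
tcp_pos: [0.4807, -0.1281, 0.076]
tool_rot: [0.963, 0.073, -0.019, -0.257]
force: [-0.5, -0.1, -0.1]
finger_gap: 0.468
gripper_force: 0.0
```

```bash
python3 - <<'E'
from h import *
B,r=bar((.4605,-.0078,-.001),-81.5,9.74,30); go(B,r)
cv2.imwrite('pics/w3.png',cams.snapshot('wrist')[:,:,::-1])
E
```

```text
shift cm [-0.22  0.15  0.01] turn [0.1 0.  0.2] | tcp [ 0.4807 -0.1281  0.076 ] F [-0.5 -0.1 -0.1] q [-0.68  0.77  1.72  0.39  1.09  0.48] t 7.5
```

View pics/w3.png

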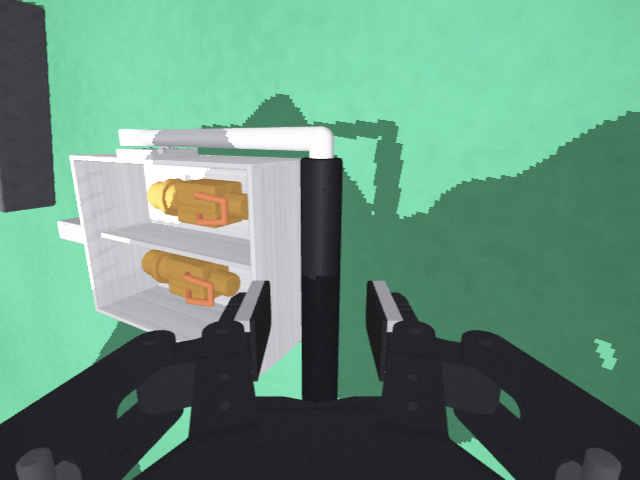

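The bar sits centred between the pads at about (320,300), and the tray is level. Next I close on it and work out the swing path.

Emit:
{"fn": "carry_out", "kwargs": {"targets": [[[0,0,0,0,0,0,0.8],[0,0,0,0,0,0,0.8],[0,0,0,0,0,0,0.8],[0,0,0,0,0,0,0.8],[0,0,0,0,0,0,0.8]]], "force": 25}}

```text
t: 7.97
tcp_pos: [0.4816, -0.1293, 0.0769]
tool_rot: [0.964, 0.072, -0.018, -0.257]
force: [-0.3, 0.3, 6.6]
finger_gap: 0.146
gripper_force: 24.6
```

```bash
python3 - <<'E'
from h import *
s=manip.sense(); print(s["tcp_pos"],s["force"],s["gripper_force"],s["finger_gap"])
c=(.4605,-.0078,-.001); B0,_=bar(c,-81.5,9.74,30); q=R.from_quat(s["tool_rot"])
for i in range(1,18):
    B,r=bar(c,-81.5,9.74+5*i,30-4*i)
    print(i,np.round(q.inv().apply(B-B0)*100,1),np.round((rot(-81.5,30,(.989,.148,0)).inv()*r).as_rotvec(degrees=True),1))
E
```

```text
[ 0.48155722 -0.12933735  0.07692839] [-0.34104245  0.28742996  6.63943717] 24.58489179611206 0.14586759435354416
1 [ 0.  -0.7 -0.8] [-4.  0. -0.]
2 [ 0.  -1.5 -1.6] [-8.  0. -0.]
3 [ 0.  -2.4 -2.2] [-12.   0.  -0.]
4 [ 0.  -3.3 -2.8] [-16.   0.  -0.]
5 [ 0.  -4.3 -3.3] [-20.   0.  -0.]
6 [ 0.  -5.3 -3.8] [-24.   0.  -0.]
7 [ 0.  -6.3 -4.1] [-28.   0.  -0.]
8 [ 0.  -7.4 -4.3] [-32.   0.   0.]
9 [ 0.  -8.5 -4.5] [-36.   0.   0.]
10 [ 0.  -9.5 -4.5] [-40.   0.   0.]
11 [  0.  -10.6  -4.5] [-44.   0.   0.]
12 [  0.  -11.7  -4.4] [-48.   0.   0.]
13 [  0.  -12.8  -4.1] [-52.   0.   0.]
14 [  0.  -13.8  -3.8] [-56.   0.   0.]
15 [  0.  -14.8  -3.4] [-60.   0.   0.]
16 [  0.  -15.8  -2.9] [-64.   0.   0.]
17 [  0.  -16.7  -2.3] [-68.   0.   0.]
```

Emit:
{"fn": "carry_out", "kwargs": {"targets": [[[0,-0.7,-0.8,-5,0,0,0.8],[0,-1.5,-1.6,-10,0,0,0.8],[0,-2.4,-2.2,-15,0,0,0.8],[0,-3.3,-2.8,-20,0,0,0.8],[0,-3.3,-2.8,-20,0,0,0.8]]]}}

```text
t: 8.38
tcp_pos: [0.4788, -0.1126, 0.119]
tool_rot: [0.994, 0.076, -0.004, -0.084]
force: [0.3, -1.5, -1.6]
finger_gap: 0.152
gripper_force: 25.1
```

```bash
python3 - <<'E'
from h import *
c=(.4605,-.0078,-.001); B,r=bar(c,-81.5,29.74,10); go(B,r)
s=manip.sense(); print(s["gripper_force"])
C=c
for n in("top","scene"): cv2.imwrite(f"pics/{n}4.png",cams.snapshot(n)[:,:,::-1])
f=lambda im,u,v:cv2.resize(im[v:v+150,u:u+133],(399,450),interpolation=cv2.INTER_CUBIC)
cv2.imwrite('pics/c4.png',np.hstack([f(cv2.imread('pics/top4.png'),257,185),f(cv2.imread('pics/scene4.png'),226,146)]))
E
```

```text
shift cm [-0.26  0.26  0.25] turn [ 0.4 -0.2  0.3] | tcp [ 0.4788 -0.1126  0.119 ] F [ 0.3 -1.5 -1.6] q [-0.54  0.59  1.84  0.18  0.83  0.75] t 8.38
25.123510658740997
```

View pics/c4.png

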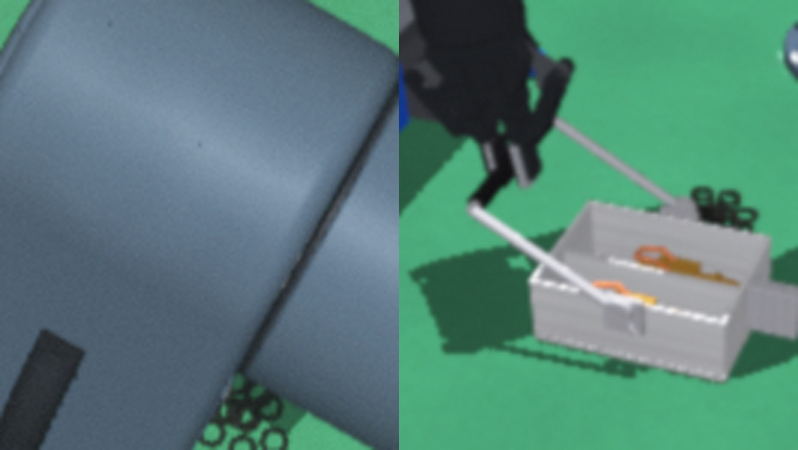

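The handle is rising in the grip while the carrier stays flat; in the scene crop the bar is near (480,195) and the tray base is unmoved. I continue the swing.

```bash
python3 - <<'E'
from h import *
c=(.4605,-.0078,-.001); B0,q=bar(c,-81.5,29.74,10)
for i in range(1,13):
    B,r=bar(c,-81.5,29.74+4.9*i,10-3.7*i)
    print(i,np.round(q.inv().apply(B-B0)*100,1),np.round((q.inv()*r).as_rotvec(degrees=True),1))
E
```

```text
1 [-0.  -0.7 -0.8] [-3.7  0.  -0. ]
2 [-0.  -1.5 -1.5] [-7.4  0.  -0. ]
3 [ 0.  -2.3 -2.2] [-11.1   0.   -0. ]
4 [-0.  -3.2 -2.8] [-14.8   0.   -0. ]
5 [ 0.  -4.2 -3.3] [-18.5   0.    0. ]
6 [-0.  -5.2 -3.7] [-22.2   0.   -0. ]
7 [-0.  -6.2 -4. ] [-25.9   0.   -0. ]
8 [ 0.  -7.2 -4.3] [-29.6   0.    0. ]
9 [-0.  -8.3 -4.4] [-33.3   0.    0. ]
10 [ 0.  -9.3 -4.5] [-37.   0.   0.]
11 [  0.  -10.4  -4.5] [-40.7   0.   -0. ]
12 [ -0.  -11.5  -4.4] [-44.4   0.   -0. ]
```

Emit:
{"fn": "carry_out", "kwargs": {"targets": [[[0,-0.7,-0.8,-4,0,0,0.8],[0,-1.5,-1.5,-8,0,0,0.8],[0,-2.3,-2.2,-12,0,0,0.8],[0,-3.2,-2.8,-16,0,0,0.8],[0,-4.2,-3.3,-20,0,0,0.8],[0,-5.2,-3.7,-24,0,0,0.8],[0,-6.2,-4,-28,0,0,0.8],[0,-7.2,-4.3,-32,0,0,0.8],[0,-8.3,-4.4,-35,0,0,0.8],[0,-9.3,-4.5,-39,0,0,0.8],[0,-10.4,-4.5,-42,0,0,0.8],[0,-11.5,-4.4,-45,0,0,0.8]]]}}

```text
t: 9.48
tcp_pos: [0.4641, -0.0118, 0.1813]
tool_rot: [0.95, 0.07, 0.022, 0.305]
force: [-0.3, -2.7, 6.1]
finger_gap: 0.153
gripper_force: 25.3
```

```bash
python3 - <<'E'
from h import *
c=(.4605,-.0078,-.001); B,r=bar(c,-81.5,88.5,-35); go(B,r); B,r=bar(c,-81.5,90,-35); go(B,r)
E
```

```text
shift cm [-0.3  -0.24  0.12] turn [ 0.6  0.  -0. ] | tcp [ 0.4641 -0.0118  0.1813] F [-0.3 -2.7  6.1] q [ 0.08  0.52  1.94 -0.88  0.86  2.16] t 9.48
shift cm [-0.3  -0.5  -0.07] turn [ 0.6  0.  -0. ] | tcp [ 0.4641 -0.0118  0.1813] F [-0.3 -2.7  6.1] q [ 0.08  0.52  1.94 -0.88  0.86  2.16] t 9.48
```

Emit:
{"fn": "carry_out", "kwargs": {"targets": [[[0,-0.4,-0.1,0,0,0,0.8],[0,-0.7,-0.2,0,0,0,0.8],[0,-0.7,-0.2,0,0,0,0.8],[0,-0.7,-0.2,0,0,0,4.5],[0,-0.7,-0.2,0,0,0,4.5],[0,-0.7,-0.2,0,0,0,4.5],[0,-0.7,-0.2,0,0,0,4.5],[0,-0.7,-2,0,0,0,4.5],[0,-0.7,-5,0,0,0,4.5],[0,-0.7,-8,0,0,0,4.5],[0,-0.7,-10,0,0,0,4.5]]]}}

```text
t: 10.4
tcp_pos: [0.4534, 0.0537, 0.2585]
tool_rot: [0.951, 0.071, 0.023, 0.3]
force: [0.6, -0.0, -0.6]
finger_gap: 0.525
gripper_force: 0.0
```

```bash
python3 - <<'E'
from h import *
B,r=bar((.4605,-.0078,-.001),-81.5,90,0); go(B+[0,0,.08],r); go(B+[0,0,.002],r)
i=cams.camera_info('wrist'); w=cams.snapshot('wrist')
cv2.imwrite("pics/scene5.png",cams.snapshot("scene")[:,:,::-1])
s=cv2.resize(cv2.imread("pics/scene5.png")[90:290,226:426],(400,400),interpolation=cv2.INTER_CUBIC)
w=cv2.resize(w[:,:,::-1],(400,300)); w=cv2.copyMakeBorder(w,0,100,0,0,cv2.BORDER_CONSTANT)
cv2.imwrite("pics/c5.png",np.hstack([s,w]))
print(proj('scene',B),proj('wrist',B,i))
E
```

```text
shift cm [-0.21  5.1   3.51] turn [35.1 -0.   0. ] | tcp [0.4534 0.0537 0.2585] F [ 0.6 -0.  -0.6] q [ 0.22  0.4   1.84 -0.71  1.08  2.04] t 10.4
shift cm [-0.22  0.61  9.9 ] turn [35.1 -0.   0. ] | tcp [0.4534 0.0537 0.2585] F [ 0.6 -0.  -0.6] q [ 0.22  0.4   1.84 -0.71  1.08  2.04] t 10.4
[307.53488567 181.91524318] [325.24602859 247.93959102]
```

View pics/c5.png

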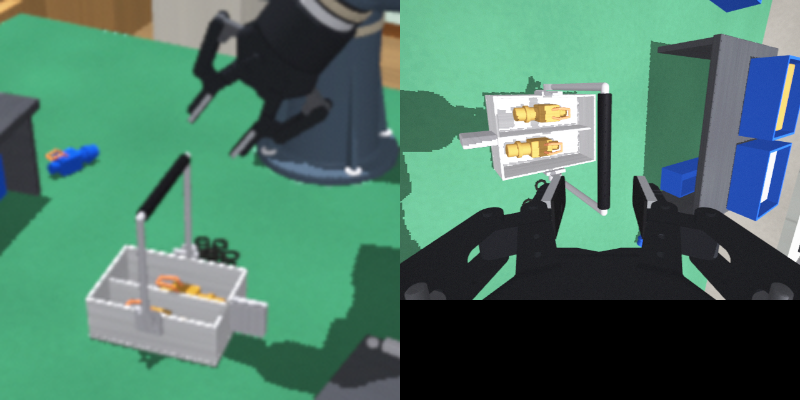

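The handle stands upright: bar ends are at (142,215) and (187,157) in the scene crop, which matches the prediction within 2 px. Next I move above the bar and refine the block's pose from the rail masks.

Emit:
{"fn": "carry_out", "kwargs": {"targets": [[[-0.2,2,0,7,0,0,4.5],[-0.2,4,1,14,0,0,4.5],[-0.2,5.1,2,21,0,0,4.5],[-0.2,5.1,3,28,0,0,4.5],[-0.2,5.1,3.5,35,0,0,4.5],[-0.2,5.1,3.5,35,0,0,4.5],[-0.2,5.1,3.5,35,0,0,4.5]]]}}

```text
t: 11.08
tcp_pos: [0.4599, -0.0109, 0.2568]
tool_rot: [0.997, 0.072, -0.001, 0.001]
force: [-0.6, -0.3, 0.9]
finger_gap: 0.529
gripper_force: 0.0
```

```bash
python3 - <<'E'
from h import *
np.set_printoptions(precision=4,suppress=True)
B,r=bar((.4605,-.0078,-.001),-81.5,90,0); go(B+[0,0,.002],r)
for n,bb in(("top",(105,185,240,280)),("scene",(365,250,535,380))):
    im=cv2.imread(f"pics/{n}0.png"); x0,y0,x1,y1=bb; sub=im[y0:y1,x0:x1].astype(int)
    # rails: bright grey; block: dark grey
    br=((sub.min(2)>120)&(sub.max(2)-sub.min(2)<50)).astype(np.uint8)
    k,l,st,ce=cv2.connectedComponentsWithStats(br)
    for i in range(1,k):
        if st[i,4]<80: continue
        y,x=np.where(l==i); pts=np.c_[x+x0,y+y0].astype(np.float32)
        bp=cv2.boxPoints(cv2.minAreaRect(pts)); bp=bp[np.argsort(bp[:,0])]
        e=[bp[:2].mean(0),bp[2:].mean(0)]; c=pts.mean(0)
        print(n,st[i,4],"c",c,"ends",e,[plane(n,u,.057)[:2] for u in [c]+e])
    dk=((sub.max(2)<90)&(sub.max(2)-sub.min(2)<25)).astype(np.uint8)
    k,l,st,ce=cv2.connectedComponentsWithStats(dk); i=1+st[1:,4].argmax(); y,x=np.where(l==i)
    rc=cv2.minAreaRect(np.c_[x+x0,y+y0].astype(np.float32)); print("dark",st[i],cv2.boxPoints(rc),[plane(n,u,.045)[:2] for u in cv2.boxPoints(rc)])
E
```

```text
shift cm [ 0.12 -0.32  7.58] turn [ 0.1  0.1 -0.3] | tcp [ 0.4599 -0.0109  0.2568] F [-0.6 -0.3  0.9] q [-0.27  0.3   1.82 -0.    1.02  1.16] t 11.08
top 580 c [174.2466 196.8621] ends [array([127.8909, 193.4734], dtype=float32), array([220.1255, 200.3056], dtype=float32)] [array([0.5996, 0.3219]), array([0.6089, 0.4219]), array([0.5902, 0.223 ])]
top 608 c [165.7895 264.3043] ends [array([118.8667, 260.7775], dtype=float32), array([213.1613, 267.8496], dtype=float32)] [array([0.4534, 0.3367]), array([0.4628, 0.436 ]), array([0.444 , 0.2365])]
dark [  7  13 124  79 541] [[111.5711 266.2431]
 [232.656  197.6283]
 [264.8974 254.5248]
 [143.8125 323.1396]] [array([0.453 , 0.4553]), array([0.5986, 0.1978]), array([0.472 , 0.1281]), array([0.3313, 0.3831])]
scene 757 c [467.4108 279.5865] ends [array([416.7975, 260.5331], dtype=float32), array([517.3392, 298.7389], dtype=float32)] [array([0.4613, 0.3438]), array([0.4521, 0.2387]), array([0.4705, 0.4379])]
scene 1040 c [435.4202 326.6029] ends [array([375.1658, 300.3431], dtype=float32), array([492.2473, 351.7156], dtype=float32)] [array([0.606 , 0.3259]), array([0.5957, 0.2087]), array([0.6153, 0.4242])]
dark [   4   57  161   73 2492] [[368.9999 379.    ]
 [368.9999 307.    ]
 [528.9999 307.    ]
 [528.9999 379.    ]] [array([0.7498, 0.2648]), array([0.6056, 0.2013]), array([0.4689, 0.461 ]), array([0.6318, 0.4869])]
```

Taken at the top of the rails in the top view, they measure 200 mm long and 147 mm apart, as they must. The block centre is (0.527, 0.330), yaw 84.6°. I descend and grip the bar.

Emit:
{"fn": "carry_out", "kwargs": {"targets": [[[0.1,-0.3,2.5,0,0,0,4.5],[0.1,-0.3,5,0,0,0,4.5],[0.1,-0.3,7,0,0,0,4.5],[0.1,-0.3,7.6,0,0,0,4.5],[0.1,-0.3,7.6,0,0,0,0.8],[0.1,-0.3,7.6,0,0,0,0.8],[0.1,-0.3,7.6,0,0,0,0.8],[0.1,-0.3,7.6,0,0,0,0.8],[0.1,-0.3,7.6,0,0,0,0.8],[0.1,-0.3,7.6,0,0,0,0.8]]], "force": 70}}

```text
t: 11.92
tcp_pos: [0.4619, -0.0059, 0.183]
tool_rot: [0.997, 0.075, 0.002, 0.001]
force: [-0.0, -2.1, -0.8]
finger_gap: 0.137
gripper_force: 68.5
```

Emit:
{"fn": "carry_out", "kwargs": {"targets": [[[0,0,-0.3,0,0,0,0.8],[0,0,-0.8,0,0,0,0.8],[0,0,-1.5,0,0,0,0.8],[0,0,-2.5,0,0,0,0.8],[0,0,-4,0,0,0,0.8],[0,0,-6,0,0,0,0.8],[0,0,-8,0,0,0,0.8],[0,0,-10,0,0,0,0.8],[0,0,-11.5,0,0,0,0.8],[0,0,-12,0,0,0,0.8],[0,0,-12,0,0,0,0.8],[0,0,-12,0,0,0,0.8]]]}}

```text
t: 12.92
tcp_pos: [0.4603, -0.0051, 0.3018]
tool_rot: [0.997, 0.075, 0.0, 0.001]
force: [-0.4, 0.1, -6.7]
finger_gap: 0.135
gripper_force: 68.5
```

```bash
python3 - <<'E'
from h import *
s=manip.sense(); print(s["finger_gap"],s["gripper_force"])
go([.527,.330,.30],rot(-95.4)); 
cv2.imwrite("pics/s6.png",cv2.resize(cams.snapshot("scene")[90:290,226:426,::-1],(400,400)))
E
```

```text
0.1348541726007661 68.48755717277527
shift cm [ 11.58 -32.15   0.13] turn [ 0.1 -0.  14. ] | tcp [ 0.4603 -0.0051  0.3018] F [-0.4  0.1 -6.7] q [-0.25  0.24  1.76 -0.    1.14  1.17] t 12.92
```

View pics/s6.png

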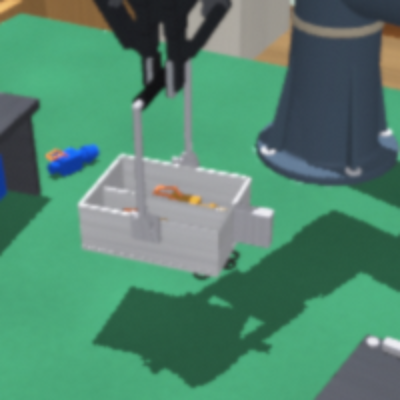

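The carrier hangs level in the air, with the valve inside visible at (185,195) and the handle upright. I carry it over the block.

Emit:
{"fn": "carry_out", "kwargs": {"targets": [[[0.4,-1,0,0,0,1,0.8],[1.1,-3,0,0,0,2,0.8],[2,-5.6,0,0,0,3,0.8],[3.1,-8.6,0,0,0,4,0.8],[4.2,-11.6,0,0,0,5,0.8],[5.2,-14.6,0,0,0,6,0.8],[6.3,-17.6,0,0,0,8,0.8],[7.4,-20.6,0,0,0,9,0.8],[8.5,-23.6,0,0,0,10,0.8],[9.6,-26.6,0,0,0,12,0.8],[10.5,-29.2,0,0,0,13,0.8],[11.1,-31,0,0,0,14,0.8]]]}}

```text
t: 13.97
tcp_pos: [0.524, 0.3205, 0.2991]
tool_rot: [0.999, -0.047, -0.001, 0.001]
force: [-0.3, 1.2, -6.8]
finger_gap: 0.138
gripper_force: 68.7
```

Emit:
{"fn": "carry_out", "kwargs": {"targets": [[[0.3,-0.7,0,0,0,0,0.8],[0.5,-1.1,0,0,0,0,0.8],[0.5,-1.1,0.5,0,0,0,0.8],[0.5,-1.1,1.5,0,0,0,0.8],[0.5,-1.1,2.5,0,0,0,0.8],[0.5,-1.1,3,0,0,0,0.8],[0.5,-1.1,3,0,0,0,0.8],[0.5,-1.1,3,0,0,0,0.8]]]}}

```text
t: 14.63
tcp_pos: [0.5303, 0.3272, 0.2709]
tool_rot: [0.999, -0.048, -0.0, 0.001]
force: [-0.8, 0.1, -7.3]
finger_gap: 0.136
gripper_force: 68.6
```

```bash
python3 - <<'E'
from h import *
go([.527,.330,.227],rot(-95.4)) 
cv2.imwrite("pics/scene7.png",cams.snapshot("scene")[:,:,::-1]); cv2.imwrite("pics/top7.png",cams.snapshot("top")[:,:,::-1])
a=cv2.resize(cv2.imread("pics/scene7.png")[200:400,345:545],(400,400),interpolation=cv2.INTER_CUBIC)
b=cv2.resize(cv2.imread("pics/top7.png")[150:300,90:240],(400,400),interpolation=cv2.INTER_CUBIC)
cv2.imwrite("pics/c7.png",np.hstack([a,b]))
E
```

```text
shift cm [-0.35 -0.26  4.39] turn [ 0.2  0.  -0.1] | tcp [0.5303 0.3272 0.2709] F [-0.8  0.1 -7.3] q [ 0.37  0.5   1.41 -0.    1.23  2.04] t 14.63
```

View pics/c7.png

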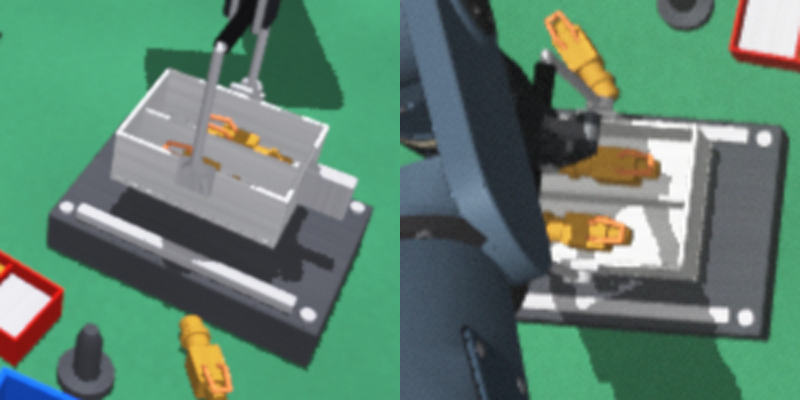

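Both valves are in the carrier. The -y rim corners are at (695,125) and (690,278) in the top crop, and (118,132) and (168,70) in the scene crop. I check the offset before lowering.

```bash
python3 - <<'E'
from h import *
np.set_printoptions(precision=4,suppress=True)
t=lambda u,v:(90+(u-400)*.375,150+v*.375); s=lambda u,v:(345+u/2,200+v/2)
a,b=[tri(ray("top",t(*p)),ray("scene",s(*q))) for p,q in(((695,125),(118,132)),((690,278),(168,70)))]
print(a,b)
A,B=[plane("top",t(*p),.143) for p in((695,125),(690,278))]
m=(A+B)/2; d=A-B; th=np.arctan2(d[1],d[0]); print(A,B,"y-axis yaw",np.degrees(th),"c",m[:2]-.075*np.array([np.sin(th),-np.cos(th)]))
for q in((293,198),(327,125)): print(plane("scene",s(*q),.143))
E
```

```text
(array([0.5771, 0.2482, 0.1421]), np.float64(0.0018498502756962676)) (array([0.4618, 0.2541, 0.1338]), np.float64(0.006022134955219765))
[0.5771 0.2472 0.143 ] [0.4614 0.2493 0.143 ] y-axis yaw -1.037781023961357 c [0.5206 0.3232]
[0.589  0.3997 0.143 ]
[0.4854 0.4058 0.143 ]
```

Emit:
{"fn": "carry_out", "kwargs": {"targets": [[[-0.2,-0.3,0.5,0,0,0,0.8],[-0.2,-0.3,1.2,0,0,0,0.8],[-0.2,-0.3,2,0,0,0,0.8],[-0.2,-0.3,2.7,0,0,0,0.8],[-0.2,-0.3,3.2,0,0,0,0.8],[-0.2,-0.3,3.6,0,0,0,0.8],[-0.2,-0.3,3.8,0,0,0,0.8],[-0.2,-0.3,3.9,0,0,0,0.8],[-0.2,-0.3,4,0,0,0,0.8],[-0.2,-0.3,4,0,0,0,0.8],[-0.2,-0.3,4,0,0,0,0.8]]]}}

```text
t: 15.65
tcp_pos: [0.5294, 0.3313, 0.2321]
tool_rot: [0.999, -0.047, 0.001, 0.001]
force: [-0.3, 0.2, -7.4]
finger_gap: 0.138
gripper_force: 68.6
```

Emit:
{"fn": "carry_out", "kwargs": {"targets": [[[0,0,0.1,0,0,0,0.8],[0,0,0.2,0,0,0,0.8],[0,0,0.3,0,0,0,0.8],[0,0,0.4,0,0,0,0.8],[0,0,0.4,0,0,0,0.8]]]}}

```text
t: 16.07
tcp_pos: [0.5291, 0.331, 0.2281]
tool_rot: [0.999, -0.047, 0.001, 0.001]
force: [-0.3, -1.2, -5.3]
finger_gap: 0.135
gripper_force: 69.0
```

Emit:
{"fn": "carry_out", "kwargs": {"targets": [[[0,0,0.1,0,0,0,0.8],[0,0,0.2,0,0,0,0.8],[0,0,0.2,0,0,0,0.8]]]}}

```text
t: 16.32
tcp_pos: [0.5292, 0.3305, 0.2278]
tool_rot: [0.999, -0.047, 0.001, 0.001]
force: [-3.9, -3.6, 4.6]
finger_gap: 0.138
gripper_force: 70.0
```

It's seated: the vertical force changed from -7.4 to +4.6 N. I release and go straight up.

Emit:
{"fn": "carry_out", "kwargs": {"targets": [[[0,0,0.1,0,0,0,4],[0,0,0.1,0,0,0,4],[0,0,0.1,0,0,0,4],[0,0,0.1,0,0,0,4],[0,0,0.1,0,0,0,4],[0,0,-2,0,0,0,4],[0,0,-5,0,0,0,4],[0,0,-9,0,0,0,4],[0,0,-13,0,0,0,4],[0,0,-15,0,0,0,4],[0,0,-15,0,0,0,4]]]}}

```text
t: 17.23
tcp_pos: [0.5316, 0.3328, 0.3827]
tool_rot: [0.999, -0.047, 0.007, -0.002]
force: [0.5, 0.4, -0.4]
finger_gap: 0.467
gripper_force: 0.0
```

Emit:
{"fn": "carry_out", "kwargs": {"targets": [[[-4,0,0,0,0,0,4],[-8,4,0,0,0,0,4],[-10,8,0,0,0,0,4],[-12,12,0,0,0,0,4],[-12,16,0,0,0,0,4],[-12,20,0,0,0,0,4],[-12,24,0,0,0,0,4],[-12,28,0,0,0,0,4],[-12,28,0,0,0,0,4],[-12,28,0,0,0,0,4]]]}}

```text
t: 18.07
tcp_pos: [0.3824, 0.0616, 0.3755]
tool_rot: [0.999, -0.05, 0.0, 0.001]
force: [-0.0, 0.0, -0.2]
finger_gap: 0.468
gripper_force: 0.0
```

```bash
python3 - <<'E'
from h import *
go([.5,.3,.3])
cv2.imwrite("pics/scene8.png",cams.snapshot("scene")[:,:,::-1]); cv2.imwrite("pics/top8.png",cams.snapshot("top")[:,:,::-1])
a=cv2.resize(cv2.imread("pics/scene8.png")[200:400,345:545],(400,400),interpolation=cv2.INTER_CUBIC)
b=cv2.resize(cv2.imread("pics/top8.png")[150:300,90:240],(400,400),interpolation=cv2.INTER_CUBIC)
cv2.imwrite("pics/c8.png",np.hstack([a,b]))
E
```

```text
shift cm [  9.3  -24.92   7.5 ] turn [0. 0. 0.] | tcp [0.3824 0.0616 0.3755] F [-0.   0.  -0.2] q [-0.13  0.03  1.79 -0.    1.32  1.54] t 18.07
```

View pics/c8.png

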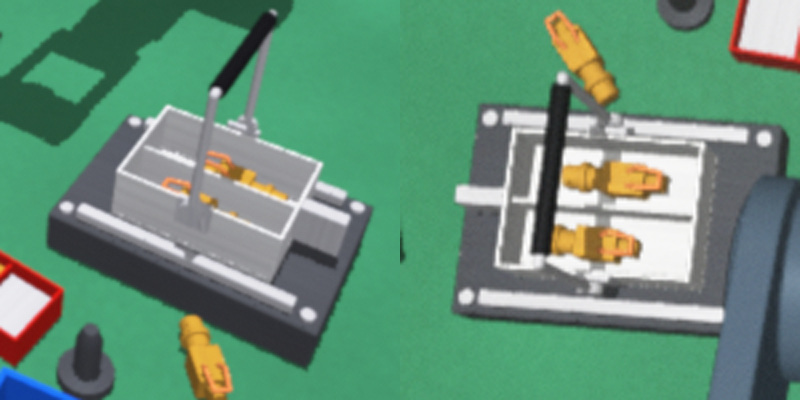

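The carrier stands between the rails with both valves inside. In the top crop the bar runs from (560,80) to (541,250). I check that the handle is upright and the carrier flat by measuring.

```bash
python3 - <<'E'
from h import *
np.set_printoptions(precision=4,suppress=True)
t=lambda u,v:(90+(u-400)*.375,150+v*.375); s=lambda u,v:(345+u/2,200+v/2)
print("bar",[tri(ray("top",t(*p)),ray("scene",s(*q))) for p,q in(((560,85),(216,92)),((542,250),(272,15)))])
C=[plane("top",t(*p),.1) for p in((513,128),(703,143),(690,285),(498,267))]
T=[tri(ray("top",t(*p)),ray("scene",s(*q))) for p,q in(((513,128),(280,238)),((703,143),(115,170)),((690,285),(166,107)),((498,267),(322,163)))]
print(np.array(C),np.mean(C,0)); print(T); d=C[1]+C[2]-C[0]-C[3]; print(np.degrees(np.arctan2(d[1],d[0])))
E
```

```text
bar [(array([0.5878, 0.325 , 0.2219]), np.float64(6.062159522553222e-05)), (array([0.4701, 0.3359, 0.2263]), np.float64(0.006217974038618435))]
[[0.588  0.3975 0.1   ]
 [0.5734 0.2497 0.1   ]
 [0.4621 0.2582 0.1   ]
 [0.4788 0.4054 0.1   ]] [0.5256 0.3277 0.1   ]
[(array([0.5889, 0.3987, 0.0965]), np.float64(3.272655423948493e-05)), (array([0.5744, 0.2503, 0.096 ]), np.float64(0.0004918928605510637)), (array([0.463 , 0.2606, 0.0917]), np.float64(0.0012414585356954693)), (array([0.4792, 0.4092, 0.0946]), np.float64(0.003750961831329423))]
-96.07182507944155
```

```bash
python3 -c "
from station import sign_off
print(sign_off())"
```

```text
the job is handed in; nothing more can be done
None
```

The job is handed in at about 18 s: by the last camera check, the carrier stands flat between the block's rails, about 3 mm off centre, with the handle upright and both valves inside. The sign-off returned no verdict.

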